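Put the set of cast handbells away in its numbered drawer

TASK

Pull the drawer of the wooden chest out and put the finished brass bells away upright in its numbered pockets, one after another in the order of their numbers: the biggest bell of the set of five (60 mm across the mouth) is number 1, the smallest (32 mm) number 5, and the pocket of any bell that is not there stays empty. Then stand the top-heavy wooden striker in pocket 6 without tipping it over, and push the drawer fully shut with everything still standing in its own pocket. Leave the pot, bowl and brick where they are.

Things in the scene. Friction and masses are not known exactly. Their poses are not given: they have to be found in the camera images.
- drawer (a joint): drawer of the wooden chest, slide travel in m: 0 = fully shut, grows to 0.175 = fully out. It comes out along the chest's own -x axis (towards the robot). Runs with about 1.5 N of friction and stays where it is left; there is no catch. It starts a few cm ajar.
- chest: fixed low wooden chest, 222 mm deep (x) x 282 wide (y) x 126 high (corner plates to 130); origin at the centre of its underside on the bench; its own -x axis points to its open front, 109 mm from the origin, where the drawer is. Drawer front panel: 12 mm thick, 262 wide, top edge 114 mm above the bench. Standing bells pass under the chest's top with a few mm to spare.
- drawer_handle (a point): middle of the brass bar handle on the drawer front: round bar 10 mm thick, 100 mm long along the drawer's y, 92 mm above the bench, its centre line 36 mm in front of the panel; open above, so it can be pinched from above (one finger each side). Axes as the chest's. Moves with the drawer.
- pocket1 (a point): pocket 1 of the drawer: front row (nearest the handle), left as seen from the robot (the drawer's +y); marked by 1 small brass tack on the rail in front of it. Point at the centre of its floor, 12 mm above the bench; axes as the chest's. Pockets: 70 mm (x) by 68 to 70 mm (y), 22 deep, 78 apart along x, 77 along y; the front row is 47 mm behind the panel. All are clear of the chest when it is fully out.
- pocket2 (a point): pocket 2 of the drawer: front row, middle; marked by 2 small brass tacks on the rail in front of it. Point at the centre of its floor, 12 mm above the bench; axes as the chest's. Size as pocket 1.
- pocket3 (a point): pocket 3 of the drawer: front row, right; marked by 3 small brass tacks on the rail in front of it. Point at the centre of its floor, 12 mm above the bench; axes as the chest's. Size as pocket 1.
- pocket4 (a point): pocket 4 of the drawer: rear row, left; marked by 4 small brass tacks on the rail in front of it. Point at the centre of its floor, 12 mm above the bench; axes as the chest's. Size as pocket 1.
- pocket5 (a point): pocket 5 of the drawer: rear row, middle; marked by 5 small brass tacks on the rail in front of it. Point at the centre of its floor, 12 mm above the bench; axes as the chest's. Size as pocket 1.
- pocket6 (a point): pocket 6 of the drawer: rear row, right; marked by 6 small brass tacks on the rail in front of it. Point at the centre of its floor, 12 mm above the bench; axes as the chest's. Size as pocket 1.
- bell1_mid (a point): the biggest handbell of the full set of five (bell 1): brass bell body 60 mm across the mouth and 55 mm high, on top a round dark wooden handle 18 mm thick and 40 mm tall; 95 mm high in all, about 320 g. Stands mouth down. Point on its axis half-way up its full height, z up the handle. May be absent.
- bell2_mid (a point): the second biggest handbell of the full set of five (bell 2): brass bell body 53 mm across the mouth and 47 mm high, on top a round dark wooden handle 18 mm thick and 40 mm tall; 87 mm high in all, about 240 g. Stands mouth down. Point on its axis half-way up its full height, z up the handle. May be absent.
- bell3_mid (a point): the third biggest handbell of the full set of five (bell 3): brass bell body 46 mm across the mouth and 39 mm high, on top a round dark wooden handle 18 mm thick and 40 mm tall; 79 mm high in all, about 170 g. Stands mouth down. Point on its axis half-way up its full height, z up the handle. May be absent.
- bell4_mid (a point): the fourth biggest handbell of the full set of five (bell 4): brass bell body 39 mm across the mouth and 31 mm high, on top a round dark wooden handle 18 mm thick and 40 mm tall; 71 mm high in all, about 120 g. Stands mouth down. Point on its axis half-way up its full height, z up the handle. May be absent.
- bell5_mid (a point): the smallest handbell of the full set of five (bell 5): brass bell body 32 mm across the mouth and 23 mm high, on top a round dark wooden handle 18 mm thick and 40 mm tall; 63 mm high in all, about 80 g. Stands mouth down. Point on its axis half-way up its full height, z up the handle. May be absent.
- striker_mid (a point): wooden striker standing upright and top-heavy: foot disc 40 mm across x 10 high, thin shaft 14 mm thick, on top a dark round head 34 mm across x 30 high; 92 mm high in all, about 90 g. Falls over if knocked. Point on its axis half-way up, z towards the head. Always present.
- pot: bystander: dark steel pot, 110 mm across, 60 high; origin at the centre of its underside
- bowl: bystander: green plastic bowl, 110 mm across, 50 high; origin at the centre of its underside
- brick: bystander: brick 100 x 200 x 65 mm; origin at the centre of its underside
Things that resemble listed ones, but are neither listed nor needed, are in the scene too. What is shaped like the part that bears striker_mid but purple is not meant.

How it is judged:
By the outcome, as a careful person would: the job done as asked, in the order asked, and still so for the second after the job is handed in, with the robot touching nothing.
Of bell1, bell2, bell3, bell4, bell5 only 3 to 5 are there at a start; the rules pass over those that are not, and their reading is None.
At some moment in a run one of bell1, bell2, bell3, bell4, bell5 may be knocked a few centimetres aside while the robot is not near it.
It also fails if it takes over 210 s, if anything falls off the work surface, if the arm or the gripper's body presses on something with over 40 N, if the wrist force passes 120 N, or if a joint passes its speed limit or range.

ROBOT

A 6-joint arm with a two-finger parallel gripper is mounted at the origin on the work surface. World frame = base frame: x ahead of the robot, y to its left, z up, the work surface at z = 0. Lengths are in mm, angles in rad, forces in N, time in s.
With the tool pointing down it reaches from about 350 to 775 mm from the base axis. Payload 7.3 kg.
Tool frame: the origin (TCP) lies on the front face of the gripper's body, between the roots of the fingers; the fingertips stand 66 mm ahead of it and the grasp point (between the pads) lies 47 mm ahead of it (bot.tcp_to_grasp is the z of the grasp point in the tool frame, in mm); z points along the fingers, y is the direction in which the jaws open and shut (so a half turn about z gives the same grasp; the last joint's range is limited). The gripper opens to 92 mm and grips with 3 to 60 N. Pads are 19 mm wide; open, the fingers measure 130 mm over their backs; the gripper's body (75 mm by 190 mm) begins 47 mm behind the grasp point.
Start: joints at [-1.418, 0.342, 1.524, -0, 1.275, -0.146], TCP at [154.568, -501.744, 292.241] pointing down, gripper open.
Joint ranges: [-2.53, 2.53], [-0.77, 2.02], [0.04, 2.7], [-1, 4.14], [0.28, 2.66], [-3.11, 3.11]. Speed limits (rad/s): [2.57, 2.57, 3.14, 3.14, 3.14, 3.14].

INTERFACE

Orientations are given as [roll, pitch, yaw] about the fixed x, y, z axes, in that order (R = Rz(yaw) Ry(pitch) Rx(roll)).
In Python, from plant import bot gives the robot as it stands.
- The arm moves only by the tool carry_out, never from a script. Its argument "deltas" is a list that holds one entry, the list of rows, each a list of 4 numbers: the shift along the tool's x, y, z in mm, then the turn about the tool's z in units of 5 degrees (1.0 is 5 degrees). A call has 1 to 20 rows; each row is the pose to reach, as a shift and turn from the pose commanded when the call began, along the tool's axes at that moment; what a row does not reach only later rows make up. A row lasts 1/10 s, in which the tool goes at most 50 mm and 8.59 degrees, less where a joint would pass 70% of its speed; a pose out of reach is approached as far as the arm can. A call with a gripper value outside its range is refused whole. "fingers" is the finger opening in mm, from 0 to 91.8, set as the call begins (left out, the last holds). The fingers move at their own pace and stop on an object; the grip force is fixed at half the most. Time passes only in rows, so rows that repeat a pose let the fingers close. It gives the time, the measured TCP pose, the force and the opening at its end, in the units of the state.
- bot.get_obs(): the state, without advancing time (a new reading comes with each control period).
- bot.capture(name): name is "scene" or "top" or "wrist"; returns (picture, depth): 400x640x3 uint8, blue, green, red; 400x640 float32, mm along the optical axis (not along the pixel's ray), 0 where there is no reading.
- bot.camera_model(name): a dict with "K" (3x3 intrinsics, pixels), "camera_from_world" (4x4, takes a point from world to camera coordinates). Camera axes: x right, y down, z forward; pixel columns grow to the right and rows downward; lengths in mm; the calibration is good to about 2 mm. A picture is of the moment at which its call begins: read the wrist's pose just before it. camera_model takes no time and is no camera call; for the wrist camera it gives the pose at the moment of the call.
- bot.close_job(): hands the job in, once; it reports no verdict.
The state is a dict: "time": time; "joint_positions": joint angles; "dq": joint speeds; "tau": joint torques, N m; "tool_pos": TCP position; "tcp_rot": TCP orientation; "contact_force": force on the tool from outside, world axes, zero at the start; "moment": the same for the moment, N m; "grip_width": finger opening in mm.
Only numpy, scipy, OpenCV 4.12 (cv2) and the standard library are available. Lean on these libraries where they do the work, as an engineer would, in place of code of your own. Each camera call takes 0.05 s, during which the arm holds its last target. There are 200 camera calls.

## Working session

There is one attempt and no reset: what is moved stays moved. The work goes in short steps, Python scripts to look and compute and a tool call to move; the robot and the scene stay as the last step left them, time stands still between calls to the robot, and variables do not carry over. Pictures are saved under pics/ and viewed, about 12 in all and at most 16, crops included, and the job is handed in when it is done.

Besides the shell and the picture viewer there is one more tool, called as a command line: name --argument value ..., lists and objects as JSON in quotes. carry_out: Moves the arm, as the interface text tells. Its arguments: {"type":"object","properties":{"deltas":{"type":"array","items":{"type":"array","items":{"type":"array","items":{"type":"number"}}}},"fingers":{"type":"number"}},"required":["deltas"]}

```bash
ls; mkdir -p pics
python3 - <<'E'
from plant import bot
import cv2,numpy as np
print(bot.get_obs())
for n in("scene","top"):
    p,d=bot.capture(n); cv2.imwrite(f"pics/{n}0.png",p); np.save(f"pics/{n}0.npy",d); print(bot.camera_model(n))
print(bot.camera_model("wrist"))
E
```

```text
pics
{'time': 0.0, 'joint_positions': array([-1.41802594e+00,  3.42730960e-01,  1.52504473e+00, -6.25246626e-06,
        1.27538541e+00, -1.45997076e-01]), 'dq': array([ 0.00235137,  0.00116064, -0.00114343, -0.00082987, -0.00072453,
        0.0002335 ]), 'tau': array([ 1.25572511e-03, -4.31237555e+01, -2.44221461e+01,  7.17766816e-02,
        5.59993798e-02, -1.49257453e-04]), 'tool_pos': array([ 154.5026481 , -501.42132862,  291.53093416]), 'tcp_rot': array([-3.14004003e+00, -2.22260314e-04,  2.98769115e-01]), 'contact_force': array([ 0.89994118,  0.31437113, -0.02474067]), 'moment': array([ 0.02388883, -0.02663445,  0.00060619]), 'grip_width': 92.12920796084637}
{'K': array([[386.52771985,   0.        , 320.57347364],
       [  0.        , 386.52771985, 196.06204156],
       [  0.        ,   0.        ,   1.        ]]), 'camera_from_world': array([[ 8.56960598e-01,  5.15376728e-01,  2.31564332e-03,
        -4.47760090e+02],
       [ 4.02100565e-01, -6.65782664e-01, -6.28528901e-01,
        -2.14924814e+02],
       [-3.22387454e-01,  5.39555624e-01, -7.77782783e-01,
         1.3661
[... 445 characters left out ...]
02],
       [ 2.41807410e-01, -1.10920112e-02, -9.70260864e-01,
         1.09632845e+03],
       [ 0.00000000e+00,  0.00000000e+00,  0.00000000e+00,
         1.00000000e+00]])}
{'K': array([[285.2414191 ,   0.        , 317.54872202],
       [  0.        , 285.2414191 , 198.08916593],
       [  0.        ,   0.        ,   1.        ]]), 'camera_from_world': array([[ 2.95751068e-01, -9.55264439e-01, -1.07581365e-03,
        -5.24176527e+02],
       [-9.09085454e-01, -2.81799562e-01,  3.06843029e-01,
        -3.95094696e+01],
       [-2.93419398e-01, -8.97711472e-02, -9.51759527e-01,
         3.91472405e+02],
       [ 0.00000000e+00,  0.00000000e+00,  0.00000000e+00,
         1.00000000e+00]])}
```

View pics/scene0.png

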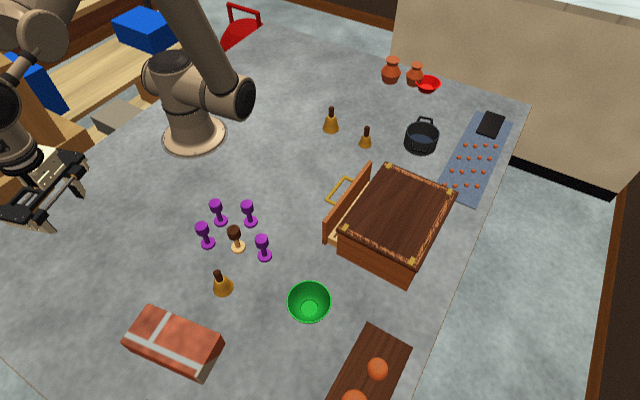

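View pics/top0.png

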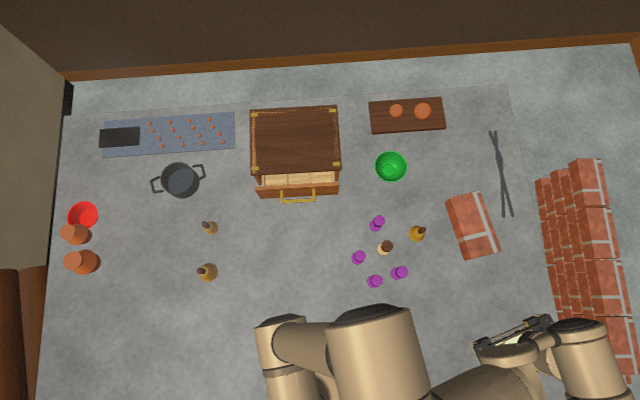

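Scene view: bells at (331,120), (366,137), (222,283); the striker at (236,238) is ringed by four purple look-alikes; chest at (390,220), drawer ajar. Top view: bells (210,228), (207,272), (417,233); striker (385,247); handle bar (298,198). Next I measure these from depth.

```bash
cat > h.py <<'E'
import cv2,numpy as np
from plant import bot
def cloud(d,m):
    K=m["K"];T=np.linalg.inv(m["camera_from_world"])
    v,u=np.mgrid[:d.shape[0],:d.shape[1]]
    c=np.stack([(u-K[0,2])/K[0,0]*d,(v-K[1,2])/K[1,1]*d,d],-1)
    w=c@T[:3,:3].T+T[:3,3]; w[d<=0]=np.nan
    return w
def proj(m,p):
    c=m["camera_from_world"]@np.append(p,1); q=m["K"]@c[:3]; return q[:2]/q[2]
def ray(m,uv,z):
    T=np.linalg.inv(m["camera_from_world"]); r=T[:3,:3]@np.linalg.inv(m["K"])@np.array([*uv,1.]); o=T[:3,3]
    return o+r*(z-o[2])/r[2]
def blobs(w,sel,amin=12):
    n,l,s,c=cv2.connectedComponentsWithStats(sel.astype(np.uint8),connectivity=8)
    for i in range(1,n):
        if s[i,4]<amin: continue
        P=w[l==i]; z=np.nanpercentile(P[:,2],97)
        t=P[P[:,2]>z-8]
        yield c[i],s[i,4],z,np.nanmean(t,0),l==i
E
python3 - <<'E'
from h import *
for n in("scene","top"):
    p=cv2.imread(f"pics/{n}0.png");d=np.load(f"pics/{n}0.npy");m=bot.camera_model(n);w=cloud(d,m)
    hsv=cv2.cvtColor(p,cv2.COLOR_BGR2HSV)
    inb=(w[...,0]>200)&(w[...,0]<900)&(abs(w[...,1])<520)&(w[...,2]>12)&(w[...,2]<160)
    print(n,"floor z",np.nanmedian(w[230:260,290:310,2]) if n=="top" else "")
    for c,a,z,t,l in blobs(w,inb): 
        h=hsv[l]; print(c.round(),a,"zmax %.0f"%z,"top",t.round(),"hue",np.median(h,0))
E
```

```text
scene floor z 
[331. 121.] 220 zmax 92 top [396. 278.  91.] hue [ 18.  199.  128.5]
[421. 136.] 775 zmax 60 top [700. 362.  56.] hue [30. 34. 33.]
[366. 137.] 138 zmax 79 top [538. 270.  76.] hue [ 17.  199.  118.5]
[387. 220.] 10583 zmax 127 top [781. -39. 125.] hue [ 10. 160.  90.]
[216. 208.] 206 zmax 92 top [ 327. -241.   90.] hue [147.  173.   90.5]
[247. 209.] 201 zmax 93 top [ 403. -199.   90.] hue [147. 169.  96.]
[202. 230.] 220 zmax 93 top [ 346. -318.   90.] hue [147.  173.   96.5]
[234. 234.] 218 zmax 93 top [ 426. -284.   90.] hue [ 11.  166.5  86.5]
[262. 243.] 215 zmax 92 top [ 505. -268.   90.] hue [147. 169. 100.]
[221. 283.] 296 zmax 86 top [ 468. -399.   84.] hue [ 17.  198.5 126. ]
[308. 299.] 1045 zmax 50 top [ 684. -326.   47.] hue [ 64. 197. 114.]
[210. 333.] 209 zmax 66 top [ 534. -515.   63.] hue [  8. 155. 172.]
[362. 365.] 2250 zmax 53 top [ 883. -426.   50.] hue [ 10. 165.  91.]
top floor z -0.3960226317769866
[294. 150.] 7534 zmax 129 top [772. -23. 126.] hue [ 12. 145.  97.]
[404. 119.] 1229 zmax 56 top [ 882. -450.   53.] hue [ 12. 149.  99.]
[391. 164.] 578 zmax 51 top [ 692. -333.   48.] hue [ 64. 187. 142.]
[178. 179.] 694 zmax 61 top [698. 371.  58.] hue [30. 18. 63.]
[454. 214.] 359 zmax 67 top [ 519. -513.   63.] hue [  9. 169. 149.]
[378. 221.] 116 zmax 95 top [ 501. -263.   91.] hue [150. 147. 157.]
[208. 226.] 128 zmax 81 top [535. 276.  78.] hue [ 17. 113. 116.]
[417. 232.] 160 zmax 88 top [ 464. -393.   85.] hue [ 20.  191.5 157.5]
[386. 246.] 113 zmax 95 top [ 422. -279.   92.] hue [ 12. 142. 100.]
[359. 255.] 110 zmax 95 top [ 400. -194.   91.] hue [150. 147. 158.]
[206. 271.] 234 zmax 96 top [392. 284.  94.] hue [ 18. 136. 117.]
[401. 272.] 126 zmax 94 top [ 343. -313.   91.] hue [150. 145. 158.]
[376. 280.] 115 zmax 95 top [ 324. -235.   91.] hue [150. 146. 159.]
```

```bash
cat >> h.py <<'E'
def delta(x,y,z,yawdeg):
    "x,y,z TCP target -> tool shift mm and turn units from measured pose"
    o=bot.get_obs(); r=o["tcp_rot"]; from scipy.spatial.transform import Rotation as R
    M=R.from_euler("xyz",r).as_matrix(); s=M.T@(np.array([x,y,z])-o["tool_pos"])
    t=-(np.radians(yawdeg)-r[2]); t=(t+np.pi)%(2*np.pi)-np.pi
    return np.append(s,np.degrees(t)/5).round(1)
E
python3 - <<'E'
from h import *
n="top";p=cv2.imread(f"pics/{n}0.png");d=np.load(f"pics/{n}0.npy");m=bot.camera_model(n);w=cloud(d,m)
b=(w[...,0]>500)&(w[...,0]<900)&(abs(w[...,1]+23)<190)
P=w[b&(w[...,2]>121)]; r=cv2.minAreaRect(P[:,:2].astype(np.float32)); print("top",r)
hsv=cv2.cvtColor(p,cv2.COLOR_BGR2HSV)
c=b&(w[...,2]>75)&(w[...,2]<105)&(w[...,0]<620)
print(c.sum()); 
for q,a,z,t,l in blobs(w,c): 
    Q=w[l]; print(q,a,z,t, Q.min(0),Q.max(0),cv2.minAreaRect(Q[:,:2].astype(np.float32)))
# bar by pixel colour ray at z=97
k=(hsv[...,0]>15)&(hsv[...,0]<30)&(hsv[...,1]>150); k[:180]=0;k[:,:270]=0;k[:,330:]=0;k[206:]=0
ys,xs=np.nonzero(k); print(xs.min(),xs.max(),ys.min(),ys.max())
for u in range(xs.min(),xs.max()+1,5):
    yy=ys[xs==u]; 
    if len(yy): print(u,yy.min(),yy.max(),ray(m,(u,yy.max()),92).round())
E
```

```text
top ((775.0869750976562, -22.69085693359375), (282.1014099121094, 223.99525451660156), 88.91236877441406)
330
[302.18461538 193.53846154] 325 102.81957956626506 [599.08408796 -30.61620222  98.02935059] [ 576.20638607 -149.64726787   75.46314846] [619.97064156  68.5030304  104.75045173] ((597.8375854492188, -40.38134765625), (218.17562866210938, 43.352630615234375), 89.45877838134766)
280 315 188 202
280 190 197 [597.  33.  92.]
285 200 202 [580.  19.  92.]
290 200 202 [579.   3.  92.]
295 200 201 [581. -12.  92.]
300 199 201 [580. -28.  92.]
305 199 201 [578. -43.  92.]
310 199 200 [580. -59.  92.]
315 190 195 [595. -75.  92.]
```

Run:
```python
from h import *
print(delta(578,-20,260,89))
```

```text
[ 546.4 -335.4   32.2  -14.4]
```

carry_out --deltas '[[[30, -18, 2, -1], [70, -43, 4, -2], [110, -68, 7, -3], [150, -92, 9, -4], [190, -117, 12, -5], [230, -141, 14, -6], [270, -166, 16, -7], [310, -190, 18, -8], [350, -215, 20, -9], [390, -239, 22, -10], [430, -264, 25, -11], [470, -288, 28, -12], [510, -313, 31, -13], [530, -325, 32, -14], [540, -332, 32, -14.4], [546, -335, 32, -14.4], [546, -335, 32, -14.4], [546, -335, 32, -14.4]]]' --fingers 26

```text
time: 1.9
tool_pos: [577.2, -21.9, 260.3]
tcp_rot: [-3.141, 0.0, 1.553]
contact_force: [0.8, 0.6, -1.3]
grip_width: 25.9
```

Run:
```python
from h import *
m=bot.camera_model("wrist");p,d=bot.capture("wrist"); cv2.imwrite("pics/w1.png",p); w=cloud(d,m)
c=(w[...,2]>84)&(w[...,2]<102)&(w[...,0]<600)&(w[...,0]>560)&(w[...,1]>-110)&(w[...,1]<70)
for q,a,z,t,l in blobs(w,c): print(q,a,z,t.round(1),w[l].min(0).round(1),w[l].max(0).round(1))
hsv=cv2.cvtColor(p,cv2.COLOR_BGR2HSV); o=bot.get_obs();print(o["tool_pos"],o["tcp_rot"],o["time"])
# bells elsewhere? fresh top
p,d=bot.capture("top"); cv2.imwrite("pics/top1.png",p); w=cloud(d,bot.camera_model("top"))
inb=(w[...,0]>100)&(w[...,0]<900)&(abs(w[...,1])<520)&(w[...,2]>12)&(w[...,2]<160)
for c,a,z,t,l in blobs(w,inb): print(c.round(),a,"zmax %.0f"%z,"top",t.round())
```

```text
[325.0190409  192.98166432] 1418 97.92740131793734 [583.9 -17.4  96. ] [576.5 -77.1  90.9] [599.7  32.1  99.2]
[577.21723166 -21.96674993 260.3996436 ] [-3.14143496e+00  3.35596765e-04  1.55312069e+00] 1.95
[404. 119.] 1237 zmax 57 top [ 882. -451.   54.]
[308. 137.] 3492 zmax 130 top [808. -60. 126.]
[391. 165.] 585 zmax 52 top [ 692. -331.   48.]
[178. 179.] 693 zmax 62 top [698. 369.  58.]
[265. 186.] 390 zmax 126 top [667.  71. 124.]
[454. 214.] 355 zmax 66 top [ 522. -513.   63.]
[378. 221.] 117 zmax 95 top [ 502. -263.   91.]
[208. 226.] 127 zmax 79 top [535. 275.  78.]
[417. 232.] 163 zmax 86 top [ 464. -394.   84.]
[386. 246.] 114 zmax 94 top [ 423. -279.   91.]
[359. 255.] 109 zmax 95 top [ 400. -193.   92.]
[206. 271.] 236 zmax 97 top [392. 285.  95.]
[401. 272.] 125 zmax 95 top [ 343. -313.   91.]
[376. 280.] 117 zmax 95 top [ 324. -236.   91.]
```

View pics/w1.png

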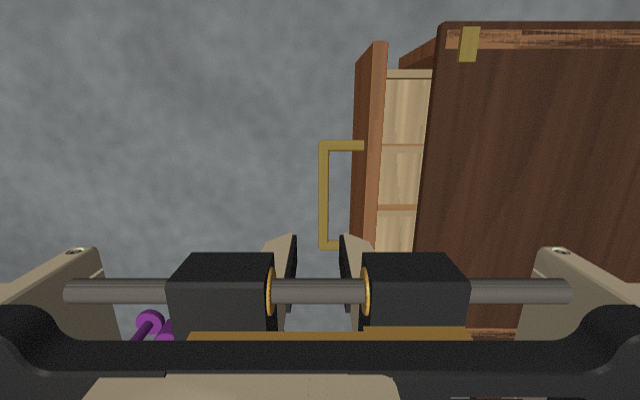

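The wrist view shows the handle bar at columns 318-330, rows 140-250, with the drawer ajar. Bells 1, 2 and 3 are the only ones present. Going down onto the bar.

carry_out --deltas '[[[2, 4.3, 20, 0], [2, 4.3, 50, 0], [2, 4.3, 80, 0], [2, 4.3, 100, 0], [2, 4.3, 112, 0], [2, 4.3, 117, 0], [2, 4.3, 117, 0]]]' --fingers 26

```text
time: 2.7
tool_pos: [582.1, -19.3, 143.3]
tcp_rot: [-3.142, 0.0, 1.555]
contact_force: [0.7, -0.0, -0.2]
grip_width: 25.7
```

carry_out --deltas '[[[0, 0, 0, 0], [0, 0, 0, 0], [0, 0, 0, 0], [0, 0, 0, 0], [0, 0, 0, 0]]]' --fingers 0

```text
time: 3.2
tool_pos: [582.5, -19.0, 144.2]
tcp_rot: [3.14, 0.0, 1.556]
contact_force: [-1.5, -0.2, 6.4]
grip_width: 8.8
```

carry_out --deltas '[[[0, -4, 0, 0], [0, -12, 0, 0], [0, -22, 0, 0], [0, -32, 0, 0], [0, -42, 0, 0], [0, -52, 0, 0], [0, -62, 0, 0], [0, -72, 0, 0], [0, -82, 0, 0], [0, -92, 0, 0], [0, -102, 0, 0], [0, -110, 0, 0], [0, -116, 0, 0], [0, -120, 0, 0], [0, -120, 0, 0]]]' --fingers 0

```text
time: 4.7
tool_pos: [461.7, -17.0, 144.1]
tcp_rot: [3.14, 0.0, 1.556]
contact_force: [-1.2, 0.4, 10.5]
grip_width: 9.0
```

carry_out --deltas '[[[0, -2, 0, 0], [0, -4, 0, 0], [0, -6, 0, 0], [0, -7, 0, 0], [0, -7, 0, 0]]]' --fingers 0

```text
time: 5.2
tool_pos: [455.4, -16.9, 144.1]
tcp_rot: [3.139, 0.0, 1.555]
contact_force: [0.6, 0.7, 9.7]
grip_width: 9.1
```

carry_out --deltas '[[[0, -2, 0, 0], [0, -4, 0, 0], [0, -6, 0, 0], [0, -7, 0, 0], [0, -7, 0, 0]]]' --fingers 0

```text
time: 5.7
tool_pos: [448.4, -16.8, 144.1]
tcp_rot: [3.139, 0.0, 1.555]
contact_force: [2.1, 0.9, 9.5]
grip_width: 8.9
```

carry_out --deltas '[[[0, -2, 0, 0], [0, -4, 0, 0], [0, -6, 0, 0], [0, -6, 0, 0]]]' --fingers 0

```text
time: 6.1
tool_pos: [444.7, -16.8, 144.2]
tcp_rot: [3.133, 0.0, 1.555]
contact_force: [10.0, 1.7, -1.0]
grip_width: 9.2
```

carry_out --deltas '[[[0, -2, 0, 0], [0, -3, 0, 0], [0, -3, 0, 0]]]' --fingers 0

```text
time: 6.4
tool_pos: [444.3, -16.8, 144.3]
tcp_rot: [3.127, 0.0, 1.554]
contact_force: [20.4, 5.6, -9.8]
grip_width: 8.9
```

carry_out --deltas '[[[0, 5, 0, 0], [0, 5, 0, 0], [0, 5, 0, 0], [0, 5, 0, 0]]]' --fingers 26

```text
time: 6.8
tool_pos: [443.3, -16.7, 142.9]
tcp_rot: [-3.14, -0.0, 1.555]
contact_force: [-0.0, -0.3, -0.9]
grip_width: 25.5
```

carry_out --deltas '[[[0, 0, -10, 0], [0, 0, -40, 0], [0, 0, -80, 0], [0, 30, -110, 0], [0, 60, -140, 0], [0, 80, -150, 0], [-60, 100, -150, 0], [-80, 100, -150, 0], [-80, 100, -150, 0], [-80, 100, -150, 0]]]' --fingers 50

```text
time: 7.8
tool_pos: [542.4, -98.7, 293.4]
tcp_rot: [-3.141, -0.001, 1.554]
contact_force: [-0.1, 0.3, -0.8]
grip_width: 49.9
```

Run:
```python
from h import *
m=bot.camera_model("wrist");p,d=bot.capture("wrist"); cv2.imwrite("pics/w2.png",p);np.save("pics/w2.npy",d);np.save("pics/w2m.npy",m,allow_pickle=True)
p,d=bot.capture("top"); cv2.imwrite("pics/top2.png",p[100:300,150:470]);w=cloud(d,bot.camera_model("top"))
inb=(w[...,0]>300)&(w[...,0]<600)&((abs(w[...,1]-280)<90)|(abs(w[...,1]+300)<130))&(w[...,2]>12)&(w[...,2]<110)
for c,a,z,t,l in blobs(w,inb): print(c.round(),a,"zmax %.0f"%z,"top",t.round())
```

```text
[378. 221.] 116 zmax 96 top [ 502. -263.   91.]
[208. 226.] 124 zmax 80 top [534. 275.  78.]
[417. 232.] 162 zmax 86 top [ 464. -394.   84.]
[386. 246.] 116 zmax 95 top [ 423. -280.   91.]
[359. 255.] 109 zmax 95 top [ 400. -193.   92.]
[206. 271.] 229 zmax 95 top [392. 284.  93.]
[400. 272.] 129 zmax 94 top [ 343. -313.   91.]
[376. 280.] 117 zmax 96 top [ 323. -236.   91.]
```

View pics/w2.png

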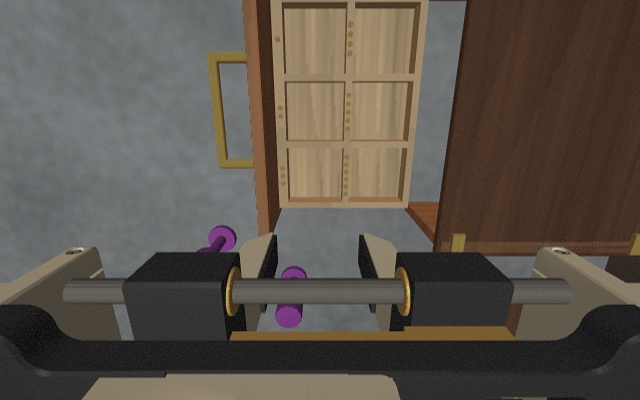

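The wrist view shows the 2x3 pocket grid: the rail between the rows is at column 349, the cross rails at rows 77 and 144, and the handle at (215,110). Measuring the pocket centres from floor depth.

Run:
```python
from h import *
d=np.load("pics/w2.npy");m=np.load("pics/w2m.npy",allow_pickle=True).item();w=cloud(d,m)
s=(w[...,2]>6)&(w[...,2]<24)&(w[...,0]>490)&(w[...,0]<665)&(abs(w[...,1]+20)<130)
s=cv2.erode(s.astype(np.uint8),np.ones((3,3)))>0
for c,a,z,t,l in blobs(w,s,100):
    P=w[l]; lo=np.percentile(P,2,axis=0);hi=np.percentile(P,98,axis=0); print(c.round(),a,lo.round(),hi.round(),((lo+hi)/2).round(1))
# rails at z 34: crossings by ray
for n,uv in dict(cross_12=(348,77),cross_23=(348,144),front12=(282,79),front23=(282,147),back12=(416,75),back23=(411,142)).items(): print(n,ray(m,uv,34).round(1))
print(w[77,350],w[144,350],w[110,348])
```

```text
[315.  39.] 3861 [507.  25.  11.] [574.  90.  15.] [540.7  57.8  12.9]
[384.  40.] 3675 [589.  24.  11.] [654.  89.  18.] [621.3  56.5  14. ]
[314. 111.] 3025 [506. -54.  11.] [573.  10.  14.] [539.4 -22.   12.2]
[379. 111.] 2907 [588. -55.  11.] [653.   9.  15.] [620.2 -23.2  12.8]
[315. 174.] 2477 [ 505. -134.   11.] [572. -70.  15.] [ 538.4 -101.8   12.6]
[376. 173.] 2350 [ 587. -135.   11.] [651. -71.  16.] [ 619.  -103.    13.4]
cross_12 [578.5  16.2  34. ]
cross_23 [579.8 -59.5  34. ]
front12 [503.1  15.3  34. ]
front23 [498.9 -61.9  34. ]
back12 [655.8  17.1  34. ]
back23 [656.5 -58.3  34. ]
[580.72397844  16.13413957  34.3588848 ] [582.06141457 -59.33727638  35.42874657] [578.91266752 -19.74675961  35.81740558]
```

Run:
```python
from h import *
print(delta(344,282,240,0))
```

```text
[ 376.5 -204.1   53.7   17.8]
```

carry_out --deltas '[[[10, -5, 0, 1], [40, -22, 0, 2.5], [75, -40, 0, 4], [110, -60, 0, 5.5], [145, -79, 0, 7], [180, -98, 5, 8.5], [215, -117, 10, 10], [250, -136, 15, 11.5], [285, -155, 25, 13], [320, -174, 35, 14.5], [350, -190, 45, 16], [370, -200, 50, 17.4], [376, -204, 54, 17.8], [376, -204, 54, 17.8], [376, -204, 54, 17.8], [376, -204, 54, 17.8]]]' --fingers 50

```text
time: 9.5
tool_pos: [344.8, 280.5, 239.6]
tcp_rot: [-3.141, -0.001, 0.003]
contact_force: [-0.3, -0.9, 0.8]
grip_width: 50.1
```

```bash
cat >> h.py <<'E'
def look(name,x,y,r=80,zlo=20):
    m=bot.camera_model("wrist");p,d=bot.capture("wrist"); cv2.imwrite(f"pics/{name}.png",p); w=cloud(d,m)
    s=(abs(w[...,0]-x)<r)&(abs(w[...,1]-y)<r)&(w[...,2]>zlo)&(w[...,2]<120)
    for c,a,z,t,l in blobs(w,s,60):
        top=l&(w[...,2]>z-4); v,u=np.nonzero(top); cc=(u.mean(),v.mean())
        (e,ax,an)=cv2.minAreaRect(np.c_[u,v].astype(np.float32))
        print(c.round(),a,"z %.0f"%z,"topmean",t.round(1),"topray",ray(m,e,z-1).round(1),"n",top.sum(),"px",np.round(ax))
    o=bot.get_obs();print(o["tool_pos"].round(1),o["time"])
E
python3 -c "
from h import *
look('w3',394,281)
print(delta(394,281,240,0))"
```

```text
[316. 141.] 1549 z 96 topmean [392.  282.3  93.9] topray [391.9 282.6  94.6] n 306 px [19. 19.]
[344.9 280.4 239.6] 9.55
[49.1 -0.5 -0.4  0. ]
```

View pics/w3.png

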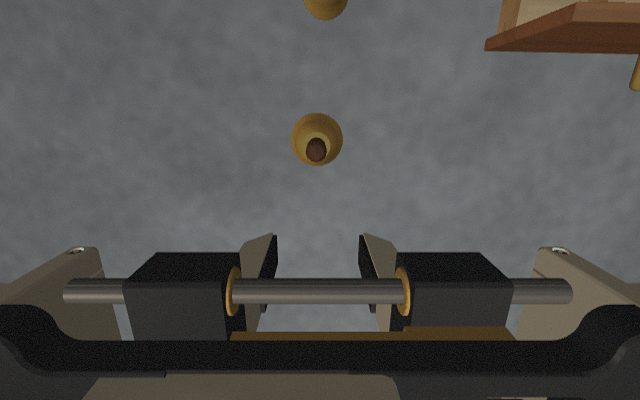

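Wrist view: the bell's handle top is at (316,150), mouth circle about (317,140), so the bell is at (392,282.5) with its top at 95 mm, which makes it bell 1. Grasping.

carry_out --deltas '[[[20, -2, 5, 0], [40, -2, 20, 0], [47, -2, 40, 0], [47, -2, 65, 0], [47, -2, 90, 0], [47, -2, 105, 0], [47, -2, 112, 0], [47, -2, 112, 0]]]' --fingers 50

```text
time: 10.35
tool_pos: [391.7, 282.4, 126.7]
tcp_rot: [3.141, 0.001, 0.001]
contact_force: [0.2, -0.1, 0.3]
grip_width: 49.7
```

carry_out --deltas '[[[0, 0, 0, 0], [0, 0, 0, 0], [0, 0, 0, 0], [0, 0, 0, 0], [0, 0, 0, 0], [0, 0, -5, 0], [0, 0, -20, 0], [0, 0, -50, 0], [0, 0, -85, 0], [0, 0, -100, 0], [0, 0, -100, 0]]]' --fingers 5

```text
time: 11.45
tool_pos: [392.4, 283.3, 229.4]
tcp_rot: [-3.139, -0.004, 0.002]
contact_force: [-0.1, -0.5, -2.9]
grip_width: 17.1
```

```bash
python3 -c "
from h import *
print(delta(541.5,56.2,228,-1))
m=bot.camera_model('wrist');p,d=bot.capture('wrist'); cv2.imwrite('pics/w4.png',p)"
```

```text
[1.485e+02 2.275e+02 1.600e+00 2.000e-01]
```

carry_out --deltas '[[[5, 8, -20, 0], [20, 32, -45, 0], [40, 62, -50, 0], [60, 92, -50, 0], [80, 123, -50, 0], [100, 153, -50, 0], [120, 184, -50, 0], [138, 211, -50, 0], [146, 224, -50, 0], [148.5, 227.5, -50, 0], [148.5, 227.5, -50, 0.2], [148.5, 227.5, -50, 0.2], [148.5, 227.5, -50, 0.2]]]' --fingers 5

```text
time: 12.8
tool_pos: [540.0, 56.9, 277.2]
tcp_rot: [-3.141, 0.0, -0.014]
contact_force: [0.2, 0.1, -2.5]
grip_width: 17.4
```

```bash
python3 -c "
from h import *
print(delta(541.5,56.2,139,-1))
m=bot.camera_model('wrist');p,d=bot.capture('wrist'); cv2.imwrite('pics/w5.png',p)"
```

```text
[  1.5   0.7 138.2   0. ]
```

View pics/w5.png

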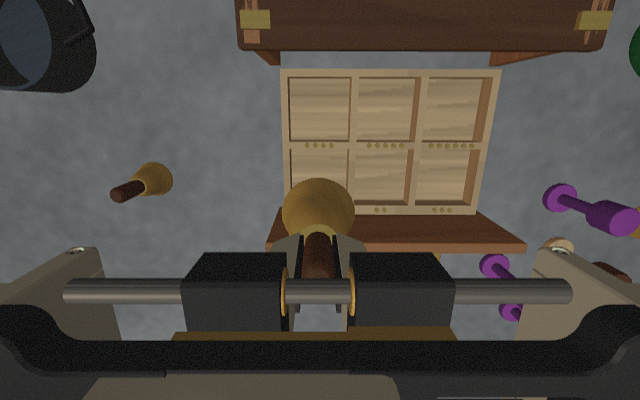

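The bell hangs over pocket 1 at (318,210); cross rails at about columns 354 and 417, rail between the rows at row 146. Checking the grid from this view.

```bash
python3 -c "
from h import *
m=bot.camera_model('wrist')
for uv in [(353,146),(416,146),(352,106),(418,106),(290,72),(498,72),(354,72),(419,72),(416,210)]: print(uv,ray(m,uv,34).round(1))"
```

```text
(353, 146) [578.4  14.9  34. ]
(416, 146) [577.5 -58.7  34. ]
(352, 106) [622.9  17.2  34. ]
(418, 106) [621.9 -56.8  34. ]
(290, 72) [658.7  85.2  34. ]
(498, 72) [ 656. -140.   34.]
(354, 72) [657.9  15.9  34. ]
(419, 72) [657.  -54.5  34. ]
(416, 210) [497.7 -66.1  34. ]
```

carry_out --deltas '[[[0.5, 0.7, 20, 0], [0.5, 0.7, 50, 0], [0.5, 0.7, 80, 0], [0.5, 0.7, 105, 0], [0.5, 0.7, 120, 0], [0.5, 0.7, 130, 0], [0.5, 0.7, 135, 0], [0.5, 0.7, 138, 0], [0.5, 0.7, 138, 0], [0.5, 0.7, 138, 0]]]' --fingers 5

```text
time: 13.85
tool_pos: [541.5, 55.0, 139.9]
tcp_rot: [3.142, -0.001, -0.015]
contact_force: [0.7, 0.2, -2.0]
grip_width: 17.3
```

carry_out --deltas '[[[0, -1, 1.3, 0], [0, -1, 1.3, 0], [0, -1, 1.3, 0]]]' --fingers 5

```text
time: 14.15
tool_pos: [542.1, 55.5, 139.4]
tcp_rot: [3.141, -0.003, -0.015]
contact_force: [-0.9, -2.5, 5.8]
grip_width: 17.2
```

carry_out --deltas '[[[0, 0, 0, 0], [0, 0, 0, 0], [0, 0, 0, 0], [0, 0, 0, 0], [0, 0, -15, 0], [0, 0, -50, 0], [0, 0, -90, 0], [0, 0, -100, 0], [0, 0, -100, 0]]]' --fingers 50

```text
time: 15.05
tool_pos: [541.8, 56.0, 239.5]
tcp_rot: [3.141, -0.004, -0.015]
contact_force: [0.4, 0.8, -0.2]
grip_width: 49.8
```

```bash
python3 -c "
from h import *
p,d=bot.capture('top'); cv2.imwrite('pics/top3.png',p);w=cloud(d,bot.camera_model('top'))
s=(w[...,0]>300)&(w[...,0]<600)&((abs(w[...,1]-280)<90)|(abs(w[...,1]+300)<130))&(w[...,2]>12)&(w[...,2]<110)
for c,a,z,t,l in blobs(w,s): print(c.round(),a,'zmax %.0f'%z,'top',t.round())
print(delta(416,-396,240,0))"
```

```text
[378. 221.] 117 zmax 95 top [ 502. -263.   91.]
[417. 232.] 160 zmax 87 top [ 465. -394.   85.]
[386. 246.] 116 zmax 96 top [ 423. -279.   92.]
[359. 255.] 111 zmax 95 top [ 400. -194.   91.]
[401. 272.] 126 zmax 95 top [ 343. -313.   91.]
[376. 280.] 115 zmax 95 top [ 324. -236.   91.]
[-1.181e+02  4.539e+02 -2.200e+00 -2.000e-01]
```

carry_out --deltas '[[[-3, 10, 0, 0], [-12, 45, 0, 0], [-22, 85, 0, 0], [-33, 125, 0, 0], [-43, 165, 0, 0], [-54, 205, 0, 0], [-64, 245, 0, 0], [-75, 285, 0, 0], [-85, 325, 0, 0], [-95, 365, 0, 0], [-105, 405, 0, 0], [-113, 435, 0, 0], [-117, 450, 0, 0], [-118, 454, 0, 0], [-118, 454, 0, 0], [-118, 454, 0, 0]]]' --fingers 50

```text
time: 16.7
tool_pos: [416.6, -394.8, 237.6]
tcp_rot: [-3.141, 0.0, -0.014]
contact_force: [1.1, -0.2, 0.0]
grip_width: 49.9
```

```bash
python3 -c "
from h import *
look('w6',465,-396,65)
p,d=bot.capture('top');cv2.imwrite('pics/top4.png',p);w=cloud(d,bot.camera_model('top'))
s=(w[...,0]>300)&(w[...,0]<640)&(w[...,1]>-140)&(w[...,1]<400)&(w[...,2]>60)&(w[...,2]<112)
for c,a,z,t,l in blobs(w,s): print(c.round(),a,'zmax %.0f'%z,'top',t.round())
"
```

```text
[320. 140.] 1134 z 88 topmean [ 465.2 -397.7   85.9] topray [ 465.  -398.    86.7] n 294 px [19. 19.]
[ 416.7 -394.8  237.8] 16.75
[274. 217.] 97 zmax 108 top [542.  57. 105.]
[204. 224.] 35 zmax 81 top [535. 276.  76.]
[298. 236.] 444 zmax 112 top [484. -15. 109.]
```

carry_out --deltas '[[[20, 2.3, 5, 0], [40, 2.3, 20, 0], [48.5, 2.3, 40, 0], [48.5, 2.3, 65, 0], [48.5, 2.3, 90, 0], [48.5, 2.3, 108, 0], [48.5, 2.3, 116.5, 0], [48.5, 2.3, 116.5, 0]]]' --fingers 50

```text
time: 17.6
tool_pos: [464.7, -398.2, 120.6]
tcp_rot: [-3.14, 0.001, -0.014]
contact_force: [-0.1, 0.7, 0.6]
grip_width: 50.0
```

carry_out --deltas '[[[0, 0, 0, 0], [0, 0, 0, 0], [0, 0, 0, 0], [0, 0, 0, 0], [0, 0, 0, 0], [0, 0, -5, 0], [0, 0, -20, 0], [0, 0, -50, 0], [0, 0, -90, 0], [0, 0, -130, 0], [0, 0, -145, 0], [0, 0, -145, 0]]]' --fingers 5

```text
time: 18.8
tool_pos: [465.2, -399.9, 269.5]
tcp_rot: [3.137, -0.004, -0.015]
contact_force: [0.6, -0.9, -3.3]
grip_width: 17.6
```

```bash
python3 -c "
from h import *
print(delta(540,-20.8,270,-1))"
```

```text
[  69.  -380.2   -1.8    0. ]
```

carry_out --deltas '[[[2, -10, 0, 0], [8, -45, 0, 0], [15, -85, 0, 0], [23, -125, 0, 0], [30, -165, 0, 0], [37, -205, 0, 0], [44, -245, 0, 0], [52, -285, 0, 0], [60, -330, 0, 0], [66, -362, 0, 0], [69, -376, 0, 0], [69, -380, 0, 0], [69, -380, 0, 0], [69, -380, 0, 0]]]' --fingers 5

```text
time: 20.2
tool_pos: [539.2, -21.5, 265.9]
tcp_rot: [3.141, 0.001, -0.017]
contact_force: [0.0, -0.4, -2.3]
grip_width: 17.5
```

```bash
python3 -c "
from h import *
print(delta(540,-20.8,132.6,-1))"
```

```text
[  1.   -0.7 133.3   0. ]
```

carry_out --deltas '[[[1, -0.7, 20, 0], [1, -0.7, 50, 0], [1, -0.7, 80, 0], [1, -0.7, 105, 0], [1, -0.7, 120, 0], [1, -0.7, 127, 0], [1, -0.7, 130, 0], [1, -0.7, 131, 0], [1, -0.7, 131, 0]]]' --fingers 5

```text
time: 21.1
tool_pos: [540.9, -20.0, 136.1]
tcp_rot: [3.141, -0.001, -0.016]
contact_force: [0.3, -0.1, -2.5]
grip_width: 17.6
```

carry_out --deltas '[[[0, 0, 1.5, 0], [0, 0, 2, 0], [0, 0, 2, 0]]]' --fingers 5

```text
time: 21.4
tool_pos: [540.7, -19.6, 133.7]
tcp_rot: [3.141, -0.001, -0.015]
contact_force: [-0.1, -0.7, -2.4]
grip_width: 17.4
```

carry_out --deltas '[[[0, 1, 1, 0], [0, 1, 1.5, 0], [0, 1, 1.5, 0]]]' --fingers 5

```text
time: 21.7
tool_pos: [541.4, -19.9, 133.7]
tcp_rot: [-3.141, -0.003, -0.015]
contact_force: [-1.3, 5.0, 8.0]
grip_width: 17.1
```

carry_out --deltas '[[[0, 0, 0, 0], [0, 0, 0, 0], [0, 0, 0, 0], [0, 0, 0, 0], [0, 0, -15, 0], [0, 0, -50, 0], [0, 0, -90, 0], [0, 0, -110, 0], [0, 0, -110, 0]]]' --fingers 50

```text
time: 22.6
tool_pos: [541.8, -21.0, 245.1]
tcp_rot: [3.14, -0.006, -0.015]
contact_force: [-0.4, -0.8, 0.1]
grip_width: 50.3
```

```bash
python3 -c "
from h import *
print(delta(486,275,240,0))"
```

```text
[-6.040e+01 -2.951e+02  4.300e+00 -2.000e-01]
```

carry_out --deltas '[[[-2, -10, 0, 0], [-9, -45, 0, 0], [-17, -85, 0, 0], [-25, -125, 0, 0], [-33, -165, 0, 0], [-41, -205, 0, 0], [-50, -245, 0, 0], [-57, -280, 2, 0], [-60, -292, 4, 0], [-60, -295, 4, 0], [-60, -295, 4, 0], [-60, -295, 4, 0]]]' --fingers 50

```text
time: 23.8
tool_pos: [485.3, 274.0, 237.5]
tcp_rot: [3.141, 0.001, -0.017]
contact_force: [0.1, -0.3, 0.8]
grip_width: 50.1
```

```bash
python3 -c "
from h import *
look('w7',536,275,90)
p,d=bot.capture('top');cv2.imwrite('pics/top5.png',p);w=cloud(d,bot.camera_model('top'))
s=(w[...,0]>300)&(w[...,0]<640)&(w[...,1]>-450)&(w[...,1]<400)&(w[...,2]>50)&(w[...,2]<112)
for c,a,z,t,l in blobs(w,s): print(c.round(),a,'zmax %.0f'%z,'top',t.round())
"
```

```text
[317. 140.] 793 z 80 topmean [534.7 273.4  77.9] topray [534.7 273.2  78.9] n 277 px [18. 18.]
[485.4 274.  237.7] 23.85
[275. 217.] 130 zmax 107 top [543.  57. 105.]
[298. 216.] 89 zmax 101 top [541. -16.  98.]
[378. 221.] 112 zmax 94 top [ 502. -263.   91.]
[299. 236.] 501 zmax 111 top [486. -11. 109.]
[386. 246.] 113 zmax 95 top [ 423. -279.   91.]
[359. 255.] 108 zmax 95 top [ 400. -194.   92.]
[401. 272.] 123 zmax 96 top [ 343. -313.   92.]
[376. 280.] 112 zmax 95 top [ 324. -235.   91.]
```

carry_out --deltas '[[[20, 0, 5, 0], [40, 0, 20, 0], [49.5, 0, 45, 0], [49.5, 0, 70, 0], [49.5, 0, 95, 0], [49.5, 0, 115, 0], [49.5, 0, 122.5, 0], [49.5, 0, 122.5, 0]]]' --fingers 50

```text
time: 24.7
tool_pos: [534.4, 273.6, 114.6]
tcp_rot: [3.141, 0.002, -0.016]
contact_force: [-0.3, -0.8, 1.3]
grip_width: 50.3
```

carry_out --deltas '[[[0, 0, 0, 0], [0, 0, 0, 0], [0, 0, 0, 0], [0, 0, 0, 0], [0, 0, 0, 0], [0, 0, -5, 0], [0, 0, -20, 0], [0, 0, -50, 0], [0, 0, -90, 0], [0, 0, -135, 0], [0, 0, -155, 0], [0, 0, -155, 0]]]' --fingers 5

```text
time: 25.9
tool_pos: [535.6, 275.0, 274.4]
tcp_rot: [-3.139, -0.007, -0.015]
contact_force: [0.0, 0.5, -1.1]
grip_width: 17.3
```

```bash
python3 -c "
from h import *
print(delta(538.5,-97.8,270,-1))"
```

```text
[  8.6 372.7   3.5   0. ]
```

carry_out --deltas '[[[0, 10, 0, 0], [1, 45, 0, 0], [2, 85, 0, 0], [3, 125, 0, 0], [4, 165, 0, 0], [5, 205, 0, 0], [6, 245, 0, 0], [7, 285, 0, 0], [8, 325, 0, 0], [8, 355, 0, 0], [8.6, 368, 0, 0], [8.6, 373, 0, 0], [8.6, 373, 0, 0], [8.6, 373, 0, 0]]]' --fingers 5

```text
time: 27.3
tool_pos: [537.2, -97.5, 270.0]
tcp_rot: [-3.141, 0.001, -0.014]
contact_force: [-0.3, 0.3, -1.5]
grip_width: 17.1
```

```bash
python3 -c "
from h import *
print(delta(538.5,-97.8,126.6,-1))
p,d=bot.capture('wrist');cv2.imwrite('pics/w8.png',p)"
```

```text
[  1.5   0.4 143.4   0. ]
```

View pics/w8.png

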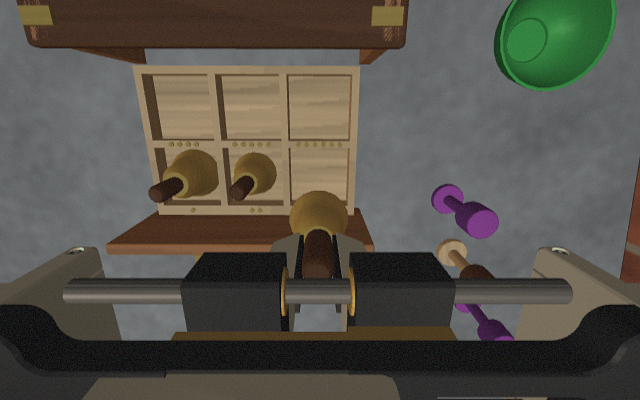

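Bells 1 (190,175) and 2 (253,173) stand in pockets 1 and 2; bell 3 hangs over pocket 3 at (318,215). Lowering it.

carry_out --deltas '[[[1.5, 0.4, 20, 0], [1.5, 0.4, 50, 0], [1.5, 0.4, 85, 0], [1.5, 0.4, 112, 0], [1.5, 0.4, 128, 0], [1.5, 0.4, 136, 0], [1.5, 0.4, 140, 0], [1.5, 0.4, 142, 0], [1.5, 0.4, 142, 0], [1.5, 0.4, 142, 0]]]' --fingers 5

```text
time: 28.35
tool_pos: [539.3, -99.1, 129.2]
tcp_rot: [3.141, -0.001, -0.015]
contact_force: [0.8, -0.4, -0.8]
grip_width: 17.2
```

carry_out --deltas '[[[0, 0, 1, 0], [0, 0, 1, 0], [0, 0, 1, 0]]]' --fingers 5

```text
time: 28.65
tool_pos: [539.0, -99.1, 127.7]
tcp_rot: [3.141, -0.001, -0.015]
contact_force: [0.6, -0.5, -0.1]
grip_width: 16.9
```

carry_out --deltas '[[[0, -1, 1, 0], [0, -1, 1.3, 0], [0, -1, 1.3, 0]]]' --fingers 5

```text
time: 28.95
tool_pos: [539.8, -98.9, 127.7]
tcp_rot: [3.14, -0.003, -0.015]
contact_force: [-0.5, -2.7, 8.0]
grip_width: 17.6
```

carry_out --deltas '[[[0, 0, 0, 0], [0, 0, 0, 0], [0, 0, 0, 0], [0, 0, 0, 0], [0, 0, -15, 0], [0, 0, -50, 0], [0, 0, -90, 0], [0, 0, -120, 0], [0, 0, -125, 0], [0, 0, -125, 0]]]' --fingers 60

```text
time: 29.95
tool_pos: [539.1, -98.0, 251.8]
tcp_rot: [3.141, -0.002, -0.015]
contact_force: [0.2, 0.2, -1.0]
grip_width: 60.2
```

```bash
python3 -c "
from h import *
print(delta(380,-255,250,-30))"
```

```text
[-156.7  159.4    1.6    5.8]
```

carry_out --deltas '[[[-8, 8, 0, 0.5], [-30, 31, 0, 1.2], [-58, 59, 0, 2.2], [-86, 87, 0, 3.2], [-114, 116, 0, 4.3], [-140, 142, 0, 5.2], [-153, 156, 0, 5.8], [-156.7, 159.4, 0, 5.8], [-156.7, 159.4, 0, 5.8], [-156.7, 159.4, 0, 5.8]]]' --fingers 60

```text
time: 30.95
tool_pos: [379.9, -254.4, 250.5]
tcp_rot: [-3.141, 0.001, -0.521]
contact_force: [-0.6, -0.4, -0.4]
grip_width: 60.1
```

```bash
python3 -c "
from h import *
look('w9',424,-281,50,60)
print(delta(424,-281,200,-30))
p,d=bot.capture('top');cv2.imwrite('pics/top6.png',p[170:310,250:450]);w=cloud(d,bot.camera_model('top'))
s=(w[...,0]>300)&(w[...,0]<640)&(w[...,1]>-450)&(w[...,1]<400)&(w[...,2]>50)&(w[...,2]<112)
for c,a,z,t,l in blobs(w,s): print(c.round(),a,'zmax %.0f'%z,'top',t.round())
"
```

```text
[321. 143.] 1175 z 93 topmean [ 423.1 -282.9   91.9] topray [ 423.1 -282.7   92.2] n 1129 px [38. 36.]
[ 380.1 -254.3  250.7] 31.0
[51.4  1.4 50.6  0. ]
[274. 217.] 129 zmax 107 top [544.  58. 104.]
[298. 215.] 87 zmax 99 top [542. -17.  96.]
[323. 214.] 46 zmax 93 top [539. -97.  89.]
[377. 220.] 83 zmax 95 top [ 505. -260.   91.]
[299. 236.] 488 zmax 111 top [485. -21. 109.]
[356. 256.] 23 zmax 94 top [ 398. -183.   91.]
[398. 275.] 16 zmax 93 top [ 330. -306.   90.]
[379. 277.] 19 zmax 95 top [ 332. -244.   92.]
```

View pics/w9.png

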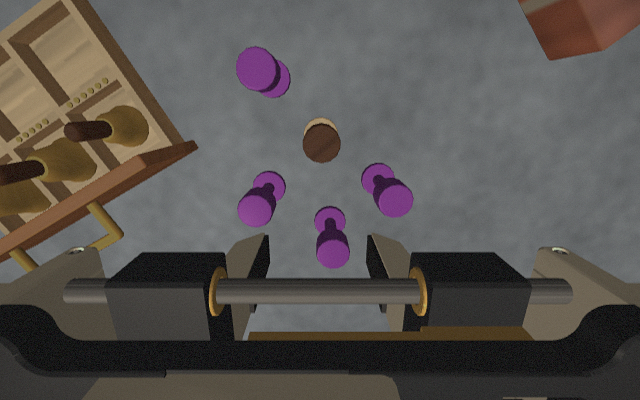

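The striker's dark head is at (321,143), which puts it at (423,-283) with its top at 92 mm. The jaw line is clear of the purple pieces. Moving above it, then down.

carry_out --deltas '[[[20, 1, 0, 0], [42, 2.5, 5, 0], [51.5, 3.3, 15, 0], [51.5, 3.3, 35, 0], [51.5, 3.3, 60, 0], [51.5, 3.3, 85, 0], [51.5, 3.3, 107, 0], [51.5, 3.3, 119, 0], [51.5, 3.3, 124, 0], [51.5, 3.3, 124, 0]]]' --fingers 60

```text
time: 32.05
tool_pos: [422.8, -283.2, 126.8]
tcp_rot: [-3.141, 0.001, -0.521]
contact_force: [-0.0, -0.1, -0.1]
grip_width: 59.9
```

carry_out --deltas '[[[0, 0, 0, 0], [0, 0, 0, 0], [0, 0, 0, 0], [0, 0, 0, 0], [0, 0, 0, 0]]]' --fingers 25

```text
time: 32.55
tool_pos: [423.0, -283.7, 127.6]
tcp_rot: [3.141, -0.001, -0.522]
contact_force: [-0.2, 0.1, 2.3]
grip_width: 33.5
```

carry_out --deltas '[[[0, 0, -5, 0], [0, 0, -20, 0], [0, 0, -50, 0], [0, 0, -90, 0], [0, 0, -130, 0], [0, 0, -150, 0], [0, 0, -150, 0], [0, 0, -150, 0]]]' --fingers 25

```text
time: 33.35
tool_pos: [422.4, -283.2, 276.6]
tcp_rot: [-3.142, 0.001, -0.522]
contact_force: [-0.2, 0.3, -0.6]
grip_width: 33.6
```

```bash
python3 -c "
from h import *
print(delta(616.5,-99.2,272,-1))"
```

```text
[  76.6 -256.2    4.6   -5.8]
```

carry_out --deltas '[[[3, -10, 0, 0], [9, -30, 0, -0.5], [18, -60, 0, -1.2], [27, -90, 0, -2], [36, -120, 0, -2.8], [45, -150, 0, -3.6], [54, -180, 0, -4.4], [63, -210, 0, -5], [71, -237, 0, -5.6], [75, -251, 0, -5.8], [76.6, -256.2, 0, -5.8], [76.6, -256.2, 0, -5.8], [76.6, -256.2, 0, -5.8]]]' --fingers 25

```text
time: 34.65
tool_pos: [616.2, -100.3, 276.8]
tcp_rot: [3.141, 0.001, -0.017]
contact_force: [0.7, 0.9, -0.6]
grip_width: 33.6
```

```bash
python3 -c "
from h import *
print(delta(616.5,-99.2,139,-1))
p,d=bot.capture('wrist');cv2.imwrite('pics/w10.png',p)"
```

```text
[  0.5  -1.1 137.8   0. ]
```

View pics/w10.png

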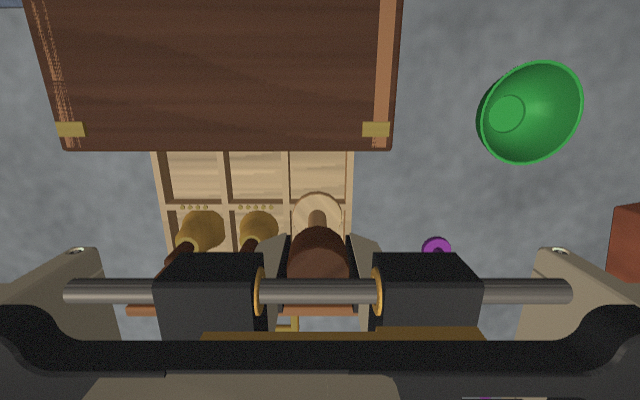

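The striker hangs over pocket 6, foot at (318,212), and the pocket is clear of the chest. Lowering gently.

carry_out --deltas '[[[0.5, -0.6, 20, 0], [0.5, -0.6, 50, 0], [0.5, -0.6, 85, 0], [0.5, -0.6, 110, 0], [0.5, -0.6, 124, 0], [0.5, -0.6, 131, 0], [0.5, -0.6, 134, 0], [0.5, -0.6, 135, 0], [0.5, -0.6, 135, 0], [0.5, -0.6, 135, 0]]]' --fingers 25

```text
time: 35.7
tool_pos: [617.7, -99.0, 143.1]
tcp_rot: [3.141, -0.002, -0.015]
contact_force: [-0.5, -0.8, -2.0]
grip_width: 33.7
```

carry_out --deltas '[[[0, 0, 1, 0], [0, 0, 1, 0], [0, 0, 1, 0]]]' --fingers 25

```text
time: 36.0
tool_pos: [617.3, -98.9, 141.2]
tcp_rot: [3.141, -0.0, -0.015]
contact_force: [-0.4, -0.7, -0.6]
grip_width: 33.0
```

carry_out --deltas '[[[0, 0, 1, 0], [0, 0, 1, 0], [0, 0, 1, 0], [0, 0, 1, 0]]]' --fingers 25

```text
time: 36.4
tool_pos: [617.3, -98.9, 140.1]
tcp_rot: [3.142, 0.0, -0.015]
contact_force: [-0.2, 0.1, -1.3]
grip_width: 33.9
```

carry_out --deltas '[[[0, 0, 1, 0], [0, 0, 1, 0], [0, 0, 1, 0], [0, 0, 1, 0]]]' --fingers 25

```text
time: 36.8
tool_pos: [617.5, -99.0, 139.6]
tcp_rot: [3.141, -0.001, -0.015]
contact_force: [-1.1, 0.6, 4.4]
grip_width: 33.4
```

Contact with the floor. Releasing slowly and lifting straight up.

carry_out --deltas '[[[0, 0, 0, 0], [0, 0, 0, 0], [0, 0, 0, 0], [0, 0, 0, 0]]]' --fingers 44

```text
time: 37.2
tool_pos: [617.2, -99.0, 138.8]
tcp_rot: [-3.142, 0.0, -0.015]
contact_force: [-0.4, 1.1, -0.0]
grip_width: 43.8
```

carry_out --deltas '[[[0, 0, 0, 0], [0, 0, -3, 0], [0, 0, -10, 0], [0, 0, -25, 0], [0, 0, -50, 0], [0, 0, -90, 0], [0, 0, -120, 0], [0, 0, -130, 0], [0, 0, -130, 0]]]' --fingers 56

```text
time: 38.1
tool_pos: [617.8, -99.1, 271.0]
tcp_rot: [3.141, -0.004, -0.015]
contact_force: [0.3, 0.6, -0.2]
grip_width: 56.0
```

```bash
python3 -c "
from h import *
print(delta(430,-17,270,89))"
```

```text
[-189.   -79.2    0.2  -18. ]
```

carry_out --deltas '[[[-8, -4, 0, -1], [-25, -10, 0, -2.5], [-45, -19, 0, -4], [-65, -27, 0, -5.5], [-85, -36, 0, -7], [-105, -44, 0, -8.5], [-122, -51, 0, -10], [-139, -58, 0, -11.5], [-155, -65, 0, -13], [-168, -70, 0, -14.5], [-178, -75, 0, -16], [-186, -78, 0, -17.4], [-189, -79, 0, -18], [-189, -79, 0, -18], [-189, -79, 0, -18]]]' --fingers 26

```text
time: 39.6
tool_pos: [429.2, -17.0, 268.1]
tcp_rot: [-3.14, -0.0, 1.554]
contact_force: [0.1, 0.2, 0.4]
grip_width: 26.1
```

Run:
```python
from h import *
m=bot.camera_model("wrist");p,d=bot.capture("wrist"); cv2.imwrite("pics/w11.png",p); w=cloud(d,m)
c=(w[...,2]>86)&(w[...,2]<101)&(w[...,0]<462)&(w[...,0]>420)&(w[...,1]>-100)&(w[...,1]<60)
for q,a,z,t,l in blobs(w,c): print(q,a,z,np.median(w[l],0).round(1))
print(delta(444.3,-17,142.5,89))
p,d=bot.capture("top");w=cloud(d,bot.camera_model("top"))
s=(w[...,0]>500)&(w[...,0]<660)&(w[...,1]>-140)&(w[...,1]<100)&(w[...,2]>60)&(w[...,2]<112)
for q,a,z,t,l in blobs(w,s): print(q.round(),a,'zmax %.0f'%z,'top',t.round())
```

```text
[337.41231822 188.49957228] 1169 98.05419913066419 [447.3  -7.2  96.3]
[  0.3  15.1 125.8   0. ]
[321. 188.] 111 zmax 107 top [616. -96. 103.]
[324. 213.] 30 zmax 92 top [540. -97.  89.]
```

View pics/w11.png

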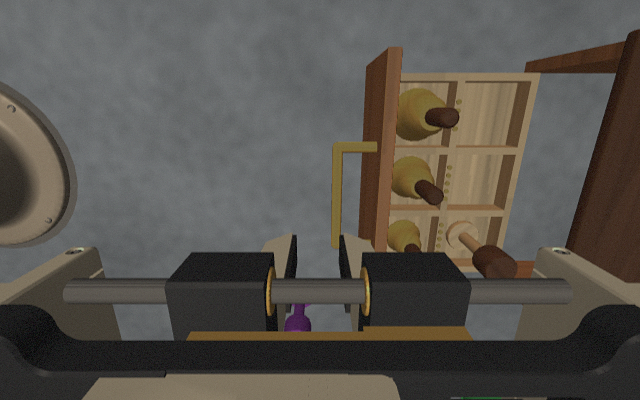

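All three bells and the striker stand upright in pockets 1, 2, 3 and 6; the handle bar is at column 337. Pinching it.

carry_out --deltas '[[[0, 16, 10, 0], [0, 16, 30, 0], [0, 16, 60, 0], [0, 16, 90, 0], [0, 16, 110, 0], [0, 16, 120, 0], [0, 16, 125, 0], [0, 16, 125, 0]]]' --fingers 26

```text
time: 40.5
tool_pos: [445.7, -17.4, 144.0]
tcp_rot: [-3.141, 0.0, 1.555]
contact_force: [-0.9, -0.5, 0.9]
grip_width: 26.2
```

carry_out --deltas '[[[0, 0, 0, 0], [0, 0, 0, 0], [0, 0, 0, 0], [0, 0, 0, 0], [0, 0, 0, 0]]]' --fingers 0

```text
time: 41.0
tool_pos: [446.2, -17.4, 144.9]
tcp_rot: [3.139, 0.0, 1.555]
contact_force: [-0.1, -0.3, 7.0]
grip_width: 8.9
```

carry_out --deltas '[[[0, 1, 0, 0], [0, 3, 0, 0], [0, 6, 0, 0], [0, 10, 0, 0], [0, 15, 0, 0], [0, 20, 0, 0], [0, 25, 0, 0], [0, 30, 0, 0], [0, 35, 0, 0], [0, 40, 0, 0], [0, 45, 0, 0], [0, 50, 0, 0], [0, 55, 0, 0], [0, 60, 0, 0], [0, 65, 0, 0], [0, 69, 0, 0], [0, 72, 0, 0], [0, 74, 0, 0], [0, 75, 0, 0], [0, 75, 0, 0]]]' --fingers 0

```text
time: 43.0
tool_pos: [520.9, -18.7, 144.9]
tcp_rot: [3.14, 0.001, 1.555]
contact_force: [-0.1, -1.3, 6.5]
grip_width: 8.7
```

carry_out --deltas '[[[0, 1, 0, 0], [0, 3, 0, 0], [0, 6, 0, 0], [0, 10, 0, 0], [0, 15, 0, 0], [0, 20, 0, 0], [0, 25, 0, 0], [0, 30, 0, 0], [0, 35, 0, 0], [0, 40, 0, 0], [0, 45, 0, 0], [0, 50, 0, 0], [0, 55, 0, 0], [0, 60, 0, 0], [0, 65, 0, 0], [0, 69, 0, 0], [0, 72, 0, 0], [0, 74, 0, 0], [0, 75, 0, 0], [0, 75, 0, 0]]]' --fingers 0

```text
time: 45.0
tool_pos: [595.8, -19.9, 144.9]
tcp_rot: [3.14, 0.001, 1.555]
contact_force: [0.1, -0.8, 5.5]
grip_width: 8.6
```

carry_out --deltas '[[[0, 1, 0, 0], [0, 3, 0, 0], [0, 6, 0, 0], [0, 9, 0, 0], [0, 12, 0, 0], [0, 15, 0, 0], [0, 17, 0, 0], [0, 19, 0, 0], [0, 20, 0, 0], [0, 21, 0, 0], [0, 21, 0, 0]]]' --fingers 0

```text
time: 46.1
tool_pos: [616.7, -20.2, 144.9]
tcp_rot: [3.141, 0.001, 1.555]
contact_force: [-0.6, -0.7, 6.3]
grip_width: 8.8
```

carry_out --deltas '[[[0, 1, 0, 0], [0, 2, 0, 0], [0, 3, 0, 0], [0, 4, 0, 0], [0, 4, 0, 0]]]' --fingers 0

```text
time: 46.6
tool_pos: [620.3, -20.3, 144.9]
tcp_rot: [-3.141, 0.001, 1.555]
contact_force: [-3.4, -1.5, 6.9]
grip_width: 9.1
```

carry_out --deltas '[[[0, 1, 0, 0], [0, 2, 0, 0], [0, 3, 0, 0], [0, 3, 0, 0]]]' --fingers 0

```text
time: 47.0
tool_pos: [620.7, -20.3, 144.8]
tcp_rot: [-3.134, 0.001, 1.556]
contact_force: [-13.4, -0.4, 14.5]
grip_width: 8.9
```

carry_out --deltas '[[[0, -2, 0, 0], [0, -2, 0, 0], [0, -2, 0, 0], [0, -2, 0, 0]]]' --fingers 22

```text
time: 47.4
tool_pos: [621.6, -20.0, 143.8]
tcp_rot: [-3.141, 0.0, 1.555]
contact_force: [-1.0, 0.3, -0.1]
grip_width: 21.8
```

carry_out --deltas '[[[0, 0, -5, 0], [0, 0, -20, 0], [0, 0, -50, 0], [0, 0, -90, 0], [0, -30, -120, 0], [-20, -80, -130, 0], [-40, -130, -130, 0], [-60, -170, -130, 0], [-60, -180, -130, 0], [-60, -180, -130, 0]]]' --fingers 22

```text
time: 48.4
tool_pos: [439.2, -77.6, 274.9]
tcp_rot: [3.141, 0.0, 1.554]
contact_force: [0.2, 0.6, 0.1]
grip_width: 22.1
```

Run:
```python
from h import *
m=bot.camera_model("wrist");p,d=bot.capture("wrist"); cv2.imwrite("pics/w12.png",p); w=cloud(d,m)
c=(w[...,2]>86)&(w[...,2]<101)&(w[...,0]<637)&(w[...,0]>590)&(w[...,1]>-100)&(w[...,1]<60)
for q,a,z,t,l in blobs(w,c): print(q,a,z,np.median(w[l],0).round(1))
p,d=bot.capture("scene"); cv2.imwrite("pics/scene1.png",p)
```

```text
[507.38763751 128.77579885] 1909 97.93868651348525 [613.8 -15.1  96.1]
```

View pics/w12.png

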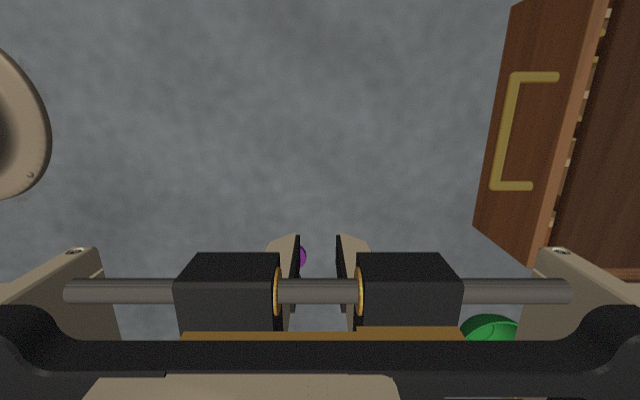

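View pics/scene1.png

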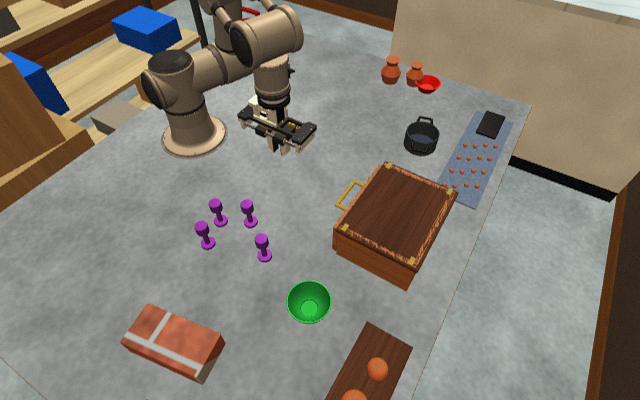

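The scene shows the drawer shut, with the purple pieces, pot, bowl and brick undisturbed. The bar reading of 613.8 in the oblique wrist view disagrees with the 620.7 I felt, so I check with the top camera.

Run:
```python
from h import *
m=bot.camera_model("wrist"); print([ray(m,(u,130),z).round(1) for u,z in((500,92),(506,97),(511,92))])
p,d=bot.capture("top");m=bot.camera_model("top");cv2.imwrite("pics/top7.png",p)
hsv=cv2.cvtColor(p,cv2.COLOR_BGR2HSV)
k=(hsv[...,0]>15)&(hsv[...,0]<30)&(hsv[...,1]>150); k[:170]=0;k[:,270:]&=True;k[:,:270]=0;k[:,330:]=0;k[206:]=0
ys,xs=np.nonzero(k)
for u in range(xs.min(),xs.max()+1,5):
    yy=ys[xs==u]
    if len(yy): print(u,yy.min(),yy.max(),ray(m,(u,yy.max()),92).round())
```

```text
[array([614.2, -17.6,  92. ]), array([616.7, -17.2,  97. ]), array([624.6, -17.8,  92. ])]
270 174 175 [671.  61.  92.]
275 174 178 [660.  46.  92.]
280 174 191 [617.  32.  92.]
285 190 192 [612.  17.  92.]
290 174 177 [660.  -1.  92.]
295 173 173 [672. -18.  92.]
300 173 173 [671. -34.  92.]
310 189 189 [616. -61.  92.]
320 172 172 [669. -97.  92.]
325 171 171 [ 671. -113.   92.]
```

The camera readings fall 2–7 mm short, so they can't settle it. I'll push again with closed fingers against the bar and feel for the end stop.

```bash
python3 -c "
from h import *
print(delta(575,-20,144,89))"
```

```text
[ 59.3 132.2 130.7   0. ]
```

carry_out --deltas '[[[10, 20, 10, 0], [30, 60, 20, 0], [50, 100, 40, 0], [59, 125, 70, 0], [59, 132, 95, 0], [59, 132, 115, 0], [59, 132, 126, 0], [59, 132, 130, 0], [59, 132, 130, 0]]]' --fingers 0

```text
time: 49.45
tool_pos: [573.8, -20.1, 144.0]
tcp_rot: [-3.141, 0.0, 1.556]
contact_force: [0.5, -0.2, 0.3]
grip_width: 0.2
```

carry_out --deltas '[[[0, 3, 0, 0], [0, 7, 0, 0], [0, 11, 0, 0], [0, 14, 0, 0], [0, 16, 0, 0], [0, 17, 0, 0], [0, 18, 0, 0], [0, 19, 0, 0], [0, 20, 0, 0], [0, 20, 0, 0]]]' --fingers 0

```text
time: 50.45
tool_pos: [593.5, -20.6, 144.0]
tcp_rot: [-3.141, 0.0, 1.555]
contact_force: [-0.6, -0.5, 0.5]
grip_width: 0.5
```

carry_out --deltas '[[[0, 1, 0, 0], [0, 2, 0, 0], [0, 3, 0, 0], [0, 4, 0, 0], [0, 5, 0, 0], [0, 5, 0, 0]]]' --fingers 0

```text
time: 51.05
tool_pos: [598.4, -20.7, 144.0]
tcp_rot: [-3.141, 0.0, 1.555]
contact_force: [-3.1, -0.0, 0.6]
grip_width: 0.5
```

carry_out --deltas '[[[0, 1, 0, 0], [0, 2, 0, 0], [0, 3, 0, 0], [0, 3, 0, 0]]]' --fingers 0

```text
time: 51.45
tool_pos: [598.9, -20.6, 144.0]
tcp_rot: [-3.135, -0.0, 1.556]
contact_force: [-13.6, -1.7, 7.4]
grip_width: 0.3
```

The end stop is confirmed: force rises with no travel. Backing off clear and handing in.

carry_out --deltas '[[[0, -5, 0, 0], [0, -20, 0, 0], [0, -50, -10, 0], [0, -90, -50, 0], [0, -120, -90, 0], [0, -130, -110, 0], [0, -130, -110, 0], [0, -130, -110, 0]]]' --fingers 20

```text
time: 52.25
tool_pos: [472.2, -18.8, 254.6]
tcp_rot: [3.139, 0.0, 1.555]
contact_force: [0.6, -0.7, -0.1]
grip_width: 19.9
```

```bash
python3 -c "
from plant import bot
o=bot.get_obs();print(o['time'],o['tool_pos'],o['contact_force']);print(bot.close_job())"
```

```text
52.25 [472.15456235 -18.7865512  254.6256774 ] [ 0.62888325 -0.72598726 -0.13671188]
the job is handed in; nothing more can be done
None
```

The job is done and handed in at about 52 s of the 210 s allowed. I pulled the drawer fully out and put bells 1, 2 and 3 (the only ones present) upright into pockets 1, 2 and 3, in that order. The striker then went into pocket 6, and I pushed the drawer slowly shut.

- **Before closing:** the last wrist picture showed all three bells and the striker upright in their own pockets, with pockets 4 and 5 empty.
- **Drawer shut:** it moved about 175 mm in and stopped hard. The camera readings of the handle came out 2–7 mm short of what I felt, so I pushed the handle again and met the end stop at about 13 N with almost no movement.
- **After closing:** nothing inside the closed drawer could be seen, so I have no picture of the pieces still standing once it was shut. The pot, bowl, brick and purple pieces had not moved in the last scene picture.

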